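Change the check weight on the balance and put the others in their own cases

ROBOT

A 6-joint arm with a two-finger parallel gripper is mounted at the origin on a cart in front of the work surface, level with it; the furniture and walls round the work are solid. World frame = base frame: x ahead of the robot, y to its left, z up, the work surface at z = 0. Lengths are in m, angles in rad, forces in N, time in s.
With the tool pointing down it reaches from about 0.35 to 0.925 m from the base axis. Payload 6.4 kg.
Tool frame: the origin (TCP) lies at the very end of the fingers, on their centre line; the grasp point (between the pads) lies 19 mm behind it (grip_point_offset is the distance from the TCP to the grasp point, in m); z points along the fingers, y is the line along which they close (so a half turn about z gives the same grasp; the last joint's range is limited). The gripper opens to 85 mm and grips with 20 to 120 N. Pads are 22 mm wide; open, the fingers measure 114 mm over their backs; the gripper's body (76 mm by 85 mm) begins 54 mm behind the grasp point. The pads swing forward as they close: fully open they stand 13 mm farther back than shut.
Start: joints at [-1.422, 0.245, 1.558, -0, 1.339, -0.174], TCP at [0.206, -0.616, 0.231] pointing down, gripper open.
Joint ranges: [-3.13, 3.13], [-1.02, 2.26], [0.13, 2.54], [-0.95, 4.09], [0.21, 2.88], [-2.74, 2.74]. Speed limits (rad/s): [2.57, 2.57, 3.14, 3.14, 3.14, 3.14].

INTERFACE

Orientations are given as a unit quaternion [x, y, z, w].
In Python, from station import * gives the robot as it stands. The module is installed in compiled form; this text tells all that it offers.
- The arm moves only by the shell command python3 -m handwheel 'ROWS' [FORCE]. ROWS is text: rows parted by semicolons, each of 7 numbers parted by spaces: the turn, a rotation vector about the tool's x, y, z in rad, then the shift along the tool's x, y, z in m, then the finger opening in m, from 0 to 0.0854. A call has 1 to 12 rows; each row shifts and turns the commanded pose from where the row before left it, along the tool's axes as they then stand; what a row does not reach is not made up. A row lasts 1/10 s, in which the tool goes at most 50 mm and 8.59 degrees, less where a joint would pass 70% of its speed; a pose out of reach is approached as far as the arm can. A call is refused whole if a number of a shift passes 0.05 or a number of a turn 0.15, either way. A call with a gripper value outside its range is refused whole. The fingers move at their own pace and stop on an object; FORCE is the grip in N (left out, the last holds). Time passes only in rows, so rows that do not move let the fingers close. It gives the time, the measured TCP pose, the force, the opening and the grip force at its end, in the units of the state.
- sense(): the state, without advancing time (a new reading comes with each control period).
- capture(name): name is "side" or "top" or "wrist"; returns a dict with "frame" (480x640x3 uint8, blue, green, red), "z_map" (480x640 float32, m along the optical axis (not along the pixel's ray), 0 where there is no reading), "mtx" (3x3 intrinsics, pixels), "world_from_camera" (4x4, takes a point from camera to world coordinates). Camera axes: x right, y down, z forward; pixel columns grow to the right and rows downward; lengths in m; the calibration is good to about 2 mm. A picture is of the moment at which its call begins.
- sign_off(): hands the job in; it is judged then, once.
The state is a dict: "clock": time; "joint_positions": joint angles; "qvel": joint speeds; "joint_efforts": joint torques, N m; "ee_pos": TCP position; "ee_rot": TCP orientation; "wrist_force": force on the tool from outside, world axes, zero at the start; "torque": the same for the moment, N m; "finger_gap": opening from 0.0 (shut) to 1.0 (fully open); "gripper_force": force on a finger pad.
Only numpy, scipy, OpenCV 4.12 (cv2) and the standard library are available. Lean on these libraries where they do the work, as an engineer would, in place of code of your own. Each camera call takes 0.05 s, during which the arm holds its last target. There are 200 camera calls.

TASK

The large check weight is still standing on the balance, and the medium and small ones were each put into the next larger case. For the next check, get the medium weight standing alone in the middle of the pan with the sliding cover pushed fully shut, and the large and the small weight upright in their own cases, seated on the bottom; the medium weight's case stays empty. Set every weight down, do not drop it, and never let one tip over.

Things in the scene. Friction and masses are not known exactly. Their poses are not given: they have to be found in the camera images.
- weight_large: The largest of three plain steel check weights: an upright cylinder 40 mm in diameter with a knob on top, 70 mm tall in all (body up to 45 mm, neck 23 mm wide, knob 34 mm in diameter from 53 to 70 mm). About 0.5 kg. Origin at the centre of its underside, z up. It stands on the balance pan at the start, under the clear cover.
- weight_medium: The middle one of the three steel check weights, same shape: 30 mm in diameter, 54 mm tall (body up to 35 mm, neck 17 mm wide, knob 25 mm in diameter from 41 to 54 mm). About 0.2 kg. Origin at the centre of its underside. It stands in the large case at the start.
- weight_small: The smallest of the three steel check weights, same shape: 21 mm in diameter, 40 mm tall (body up to 26 mm, neck 12 mm wide, knob 17.6 mm in diameter from 30 to 40 mm). About 0.08 kg. Origin at the centre of its underside. It stands in the medium case at the start.
- case_large: The largest of three round turned-wood cases, without lid, fixed to the bench: 68 mm in diameter, 26 mm high. One round well with a flat bottom 46 mm in diameter, 10 mm above the bench, flaring to 58 mm at the rim. Fits the large weight. Equipment up to 200 mm high stands between cases and balance. Origin at the centre of its underside.
- case_medium: The middle one of the wooden cases: 58 mm in diameter, 22 mm high, fixed to the bench. Well: flat bottom 36 mm in diameter, 10 mm above the bench, flaring to 48 mm at the rim. Fits the medium weight; too narrow for the large one. Origin at the centre of its underside.
- case_small: The smallest of the wooden cases: 49 mm in diameter, 20 mm high, fixed to the bench. Well: flat bottom 27 mm in diameter, 10 mm above the bench, flaring to 39 mm at the rim. Fits the small weight; too narrow for the others. Empty at the start. Origin at the centre of its underside.
- balance: White balance, fixed. Origin on the bench plane right under the centre of its round steel pan (90 mm across, top 40 mm above the bench); x axis to the balance's back, z up. The pan is in a glass-walled chamber open only on top: inside 136 mm long (x) and 148 mm wide (y), centred on the pan; side rails reach 125 mm above the bench. Behind it (x over 72 mm) is the housing, 116 mm high.
- cover (a joint): Position (m) of the clear cover on the chamber: 0 = fully shut, against its stop; slides to the balance's back (its x axis), over the housing, to 0.120 = fully open, against its stop. Moves with 1 to 2 N, stays where it is left. Its top face is 122 mm above the bench. Fully open, its front edge is 50 mm behind the pan's centre.
- cover_grip (a point): Centre of the top of the black grip bar near the cover's front edge; moves with the cover. The bar is 60 mm wide (across the slide), 12 mm thick (along it) and stands 18 mm high on the cover; its top is 140 mm above the bench. With the cover shut it is 57 mm in front of the pan's centre. x axis along the slide, to the back.
Mind the look-alikes: they are no part of the job. Leave any blue look-alike of the weight_medium alone.

How it is judged:
On the way:
1. the cover has been slid back (value of joint cover above 0.08 m), for 0.1 s.
At the end, for the whole second after the job is handed in: The medium weight stands upright on the pan within 15 mm of its centre; the large weight stands upright on the bottom of the large case and the small weight on the bottom of the small case; the cover is shut to within 5 mm; all is at rest and released (horizontal distance between weight_medium and balance below 0.015 m and z of weight_medium in the frame of balance between 0.036 and 0.044 m and angle between each of weight_medium, weight_large, weight_small's own z axis and vertical below 0.1 rad and linear speed of each of weight_medium, weight_large, weight_small below 0.02 m/s and horizontal distance between weight_large and case_large below 0.008 m and z of weight_large in the frame of case_large between 0.006 and 0.014 m and horizontal distance between weight_small and case_small below 0.008 m and z of weight_small in the frame of case_small between 0.006 and 0.014 m and value of joint cover below 0.005 m and velocity of joint cover below 0.02 m/s); the robot touches nothing.
It fails at once if a weight tips over (leans by more than 45 degrees) (angle between any of weight_large, weight_medium, weight_small's own z axis and vertical above 0.785 rad).
It fails at once if a weight is dropped (falls free of the fingers faster than 0.6 m/s, some 2 cm) ((linear speed of weight_large above 0.6 m/s and contact force between weight_large and the fingers below 0.05 N) or (linear speed of weight_medium above 0.6 m/s and contact force between weight_medium and the fingers below 0.05 N) or (linear speed of weight_small above 0.6 m/s and contact force between weight_small and the fingers below 0.05 N)).
It also fails if it takes over 138 s, if anything falls off the work surface, if the arm or the gripper's body presses on something with over 40 N, if the wrist force passes 120 N, or if a joint passes its speed limit or range.

## Working session

There is one attempt and no reset: what is moved stays moved. The work goes in short steps, Python scripts to look and compute and a shell command to move; the robot and the scene stay as the last step left them, time stands still between calls to the robot, and variables do not carry over. Pictures are saved under pics/ and viewed, at most 14 in all, crops included, and the job is handed in when it is done.

```bash
mkdir -p pics; python3 - <<'E'
from station import *
import cv2,numpy as np
s=sense(); print(s)
for n in("top","side"):
    c=capture(n); cv2.imwrite(f"pics/{n}0.png",c["frame"]); np.savez(f"{n}0.npz",**c); print(n,c["mtx"].round(1).tolist(),c["world_from_camera"].round(3).tolist())
E
```

```text
{'clock': 0.0, 'joint_positions': array([-1.42212711e+00,  2.45795437e-01,  1.55897900e+00, -1.96720785e-05,
        1.33871483e+00, -1.74107978e-01]), 'qvel': array([-0.00069037, -0.00105155,  0.00028816, -0.00159931,  0.00037987,
        0.0014218 ]), 'joint_efforts': array([ 3.40189254e-04, -4.29508817e+01, -3.26125002e+01, -1.10145895e-04,
        5.38773107e-03, -2.45159754e-06]), 'ee_pos': array([ 0.20609497, -0.61588631,  0.23021107]), 'ee_rot': array([ 9.87004294e-01,  1.60691086e-01,  2.49214308e-06, -9.48352112e-04]), 'wrist_force': array([-0.29065067, -0.44736467,  0.11898628]), 'torque': array([-0.03575576, -0.0121467 ,  0.00635405]), 'gripper_force': 0.0, 'finger_gap': 0.9996820998667272}
top [[590.4, 0.0, 322.5], [0.0, 590.4, 245.0], [0.0, 0.0, 1.0]] [[-0.03, -0.992, 0.124, 0.298], [-1.0, 0.031, 0.003, 0.034], [-0.007, -0.124, -0.992, 1.436], [0.0, 0.0, 0.0, 1.0]]
side [[481.7, 0.0, 322.8], [0.0, 481.7, 242.9], [0.0, 0.0, 1.0]] [[-0.338, 0.545, -0.768, 1.327], [0.941, 0.185, -0.283, 0.308], [-0.012, -0.818, -0.575, 0.741], [0.0, 0.0, 0.0, 1.0]]
```

View pics/top0.png

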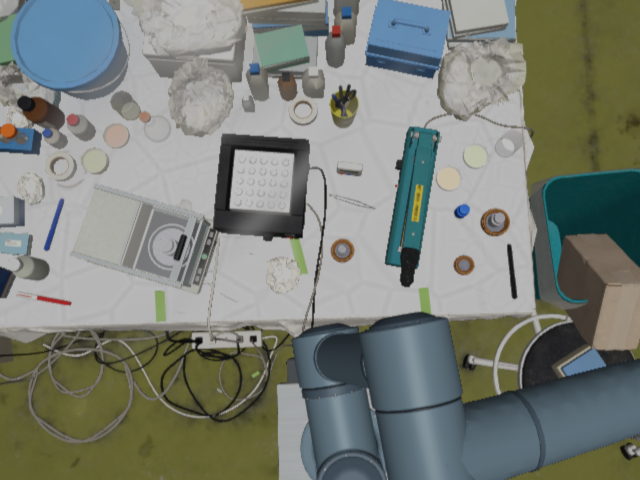

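View pics/side0.png

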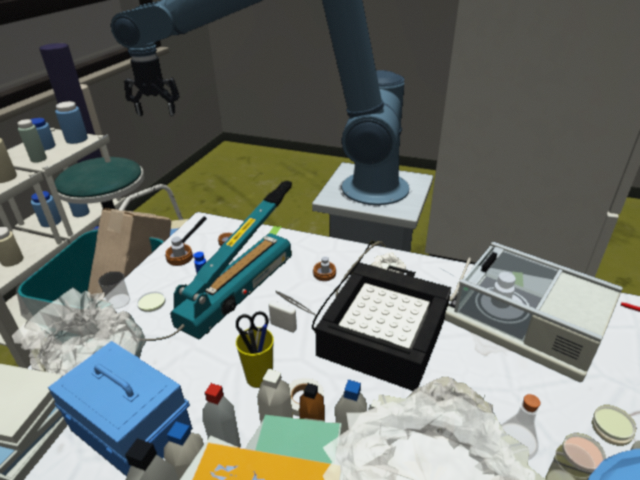

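Top view: wooden cases at (495,222), (343,251) and (464,265). The blue look-alike is at (462,211). The balance is around (150,240), with the grip bar near (180,247), the pan near (168,243) and the housing to the left. Tall equipment stands between them: a teal guillotine at (413,200) and a black box at (263,187).

```bash
cat > h.py <<'E'
import cv2,numpy as np
def ray(c,u,v,z):
    K,T=c["mtx"],c["world_from_camera"]; d=T[:3,:3]@np.linalg.solve(K,[u,v,1.]); o=T[:3,3]
    return o+d*(z-o[2])/d[2]
def pts(c):
    K,T=c["mtx"],c["world_from_camera"]; v,u=np.mgrid[:480,:640]; z=c["z_map"]
    p=np.stack([(u-K[0,2])/K[0,0]*z,(v-K[1,2])/K[1,1]*z,z],-1)
    return p@T[:3,:3].T+T[:3,3]
E
python3 - <<'E'
from h import *
c=dict(np.load("top0.npz")); f=c["frame"]; P=pts(c)
hsv=cv2.cvtColor(f,cv2.COLOR_BGR2HSV)
m=cv2.inRange(hsv,(3,70,30),(20,255,200)); m[:200]=0;m[290:]=0
m=cv2.morphologyEx(m,cv2.MORPH_CLOSE,np.ones((3,3)))
for k in cv2.findContours(m,cv2.RETR_EXTERNAL,cv2.CHAIN_APPROX_NONE)[0]:
    if cv2.contourArea(k)<80: continue
    (u,v),(a,b),_=cv2.fitEllipse(cv2.convexHull(k)); p=ray(c,u,v,.02); s=1.41/590
    sub=P[int(v)-14:int(v)+15,int(u)-14:int(u)+15,2]
    print("wood",round(u,1),round(v,1),"dia",(a*s*1000).round(),(b*s*1000).round(),p.round(4),"zmax",sub.max().round(3))
# balance
w=cv2.resize(f[175:300,65:225],None,fx=4.9,fy=4.8,interpolation=cv2.INTER_CUBIC); 
a=cv2.resize(f[195:285,435:525],(390,390),interpolation=cv2.INTER_CUBIC); b=cv2.resize(f[206:296,298:388],(390,390),interpolation=cv2.INTER_CUBIC)
cv2.imwrite("pics/bal.png",w); cv2.imwrite("pics/cases.png",np.hstack([a,b]))
d=(f.max(2)<55).astype(np.uint8); d[:,:168]=0;d[:,192:]=0;d[:225]=0;d[265:]=0
k=max(cv2.findContours(d,cv2.RETR_EXTERNAL,cv2.CHAIN_APPROX_NONE)[0],key=cv2.contourArea)
r=cv2.minAreaRect(k); print("bar",r); q=cv2.boxPoints(r); print([ray(c,x,y,.14)[:2].round(4).tolist() for x,y in q],ray(c,*r[0],.14).round(4))
for u,v in[(167,244),(180,247),(110,225),(340,250),(495,222),(464,265),(462,211),(413,200),(408,270),(263,187),(263,222)]: print(u,v,P[v,u].round(3))
for n,u0,u1 in(("guil",385,445),("box",210,312)):
    q=P[125:292,u0:u1].reshape(-1,3); q=q[q[:,2]>.05]; print(n,q.min(0).round(3),q.max(0).round(3))
E
```

```text
Traceback (most recent call last):
AttributeError: 'float' object has no attribute 'round'
```

```bash
cat > m1.py <<'E'
from h import *
c=dict(np.load("top0.npz")); f=c["frame"]; P=pts(c)
hsv=cv2.cvtColor(f,cv2.COLOR_BGR2HSV)
m=cv2.inRange(hsv,(3,70,30),(20,255,200)); m[:200]=0;m[290:]=0
m=cv2.morphologyEx(m,cv2.MORPH_CLOSE,np.ones((3,3)))
for k in cv2.findContours(m,cv2.RETR_EXTERNAL,cv2.CHAIN_APPROX_NONE)[0]:
    if cv2.contourArea(k)<80: continue
    (u,v),(a,b),_=cv2.fitEllipse(cv2.convexHull(k)); p=ray(c,u,v,.02); s=1.41/590
    sub=P[int(v)-14:int(v)+15,int(u)-14:int(u)+15,2]
    print("wood",round(u,1),round(v,1),"dia",round(a*s*1000),round(b*s*1000),p.round(4),"zmax",sub.max().round(3))
w=cv2.resize(f[175:300,65:225],None,fx=4.9,fy=4.8,interpolation=cv2.INTER_CUBIC); 
a=cv2.resize(f[195:285,435:525],(390,390),interpolation=cv2.INTER_CUBIC); b=cv2.resize(f[206:296,298:388],(390,390),interpolation=cv2.INTER_CUBIC)
cv2.imwrite("pics/bal.png",w); cv2.imwrite("pics/cases.png",np.hstack([a,b]))
d=(f.max(2)<55).astype(np.uint8); d[:,:168]=0;d[:,192:]=0;d[:225]=0;d[265:]=0
k=max(cv2.findContours(d,cv2.RETR_EXTERNAL,cv2.CHAIN_APPROX_NONE)[0],key=cv2.contourArea)
r=cv2.minAreaRect(k); print("bar",r); q=cv2.boxPoints(r); print([ray(c,x,y,.14)[:2].round(4).tolist() for x,y in q],ray(c,*r[0],.14).round(4))
for u,v in[(167,244),(180,247),(110,225),(340,250),(495,222),(464,265),(462,211),(413,200),(408,270),(263,187),(263,222)]: print(u,v,P[v,u].round(3))
for n,u0,u1 in(("guil",385,445),("box",210,312)):
    q=P[125:292,u0:u1].reshape(-1,3); q=q[q[:,2]>.05]; print(n,q.min(0).round(3),q.max(0).round(3))
E
python3 m1.py
```

```text
wood 463.7 264.8 dia 45 47 [ 0.4169 -0.299   0.02  ] zmax 1.436
wood 342.1 250.1 dia 54 55 [ 0.4614 -0.0082  0.02  ] zmax 1.436
wood 495.0 221.8 dia 64 68 [ 0.519  -0.3811  0.02  ] zmax 1.436
bar ((179.85000610351562, 246.95001220703125), (5.375872611999512, 24.665767669677734), 18.434947967529297)
[[0.4419, 0.3684], [0.4936, 0.3511], [0.4894, 0.3398], [0.4377, 0.3571]] [0.4656 0.3541 0.14  ]
167 244 [0.475 0.387 0.124]
180 247 [0.465 0.353 0.142]
110 225 [0.524 0.52  0.113]
340 250 [ 0.459 -0.003  0.048]
495 222 [ 0.514 -0.373  0.047]
464 265 [ 0.417 -0.303  0.007]
462 211 [ 0.542 -0.295  0.052]
413 200 [ 0.554 -0.166  0.147]
408 270 [ 0.396 -0.142  0.185]
263 187 [0.609 0.174 0.078]
263 222 [0.525 0.174 0.087]
guil [ 0.298 -0.247  0.05 ] [0.755 0.034 1.436]
box [0.298 0.034 0.05 ] [0.771 0.302 1.436]
```

View pics/bal.png

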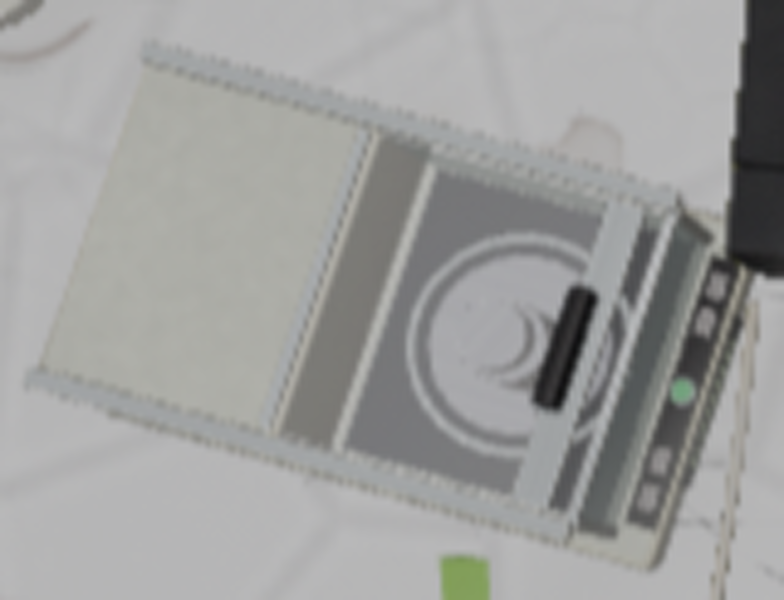

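View pics/cases.png

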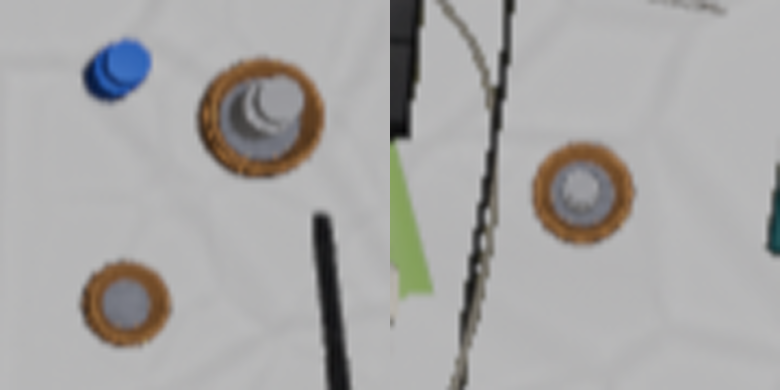

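The pictures show three wooden cases. The 68 mm one at (495,222) holds a steel weight, so that is the medium. The 55 mm one at (342,250) holds the small weight, and the 46 mm one at (464,265) is empty.

Candidates for the medium weight:
- the steel weight in the large case, (495,222): chosen
- the blue one standing free at (462,211): look-alike
- the weight under the cover, about (170,245): the large weight

The plan is small to its own case, medium to its own case for now, open the cover, large to its case, medium to the pan, then shut the cover. I start by rising and turning the tool to yaw 90°, then hover over the medium case.

```bash
cat > d.py <<'E'
# d.py x y z yaw_deg : remaining shift/turn in tool axes;
import sys; from station import *; from scipy.spatial.transform import Rotation as R; import numpy as np
s=sense(); r=R.from_quat(s["ee_rot"]); M=r.as_matrix(); a=list(map(float,sys.argv[1:]))
print("t",round(s["clock"],2),"pos",s["ee_pos"].round(4),"yaw",np.degrees(np.arctan2(M[1,0],M[0,0])).round(2),"tilt",M[:2,2].round(4),"F",s["wrist_force"].round(1),"gap",round(s["finger_gap"]*85.4,1),"gf",round(s["gripper_force"],1))
if a:
    g=R.from_euler("z",a[3],degrees=True)*R.from_euler("x",180,degrees=True)
    print("shift",(M.T@(np.array(a[:3])-s["ee_pos"])).round(4),"turn",(r.inv()*g).as_rotvec().round(4))
E
python3 -m handwheel '0 0 -0.139 0 0 -0.007 0.0854;0 0 -0.139 0 0 -0.007 0.0854;0 0 -0.139 0 0 -0.007 0.0854;0 0 -0.139 0 0 -0.007 0.0854;0 0 -0.139 0 0 -0.007 0.0854;0 0 -0.139 0 0 -0.007 0.0854;0 0 -0.139 0 0 -0.007 0.0854;0 0 -0.139 0 0 -0.007 0.0854;0 0 -0.139 0 0 -0.007 0.0854' 60
python3 d.py .461 -.008 .29 90
```

```text
clock: 1.0
ee_pos: [0.2062, -0.6161, 0.2939]
ee_rot: [0.704, 0.71, 0.0, -0.0]
wrist_force: [-0.3, -0.1, 1.0]
finger_gap: 1.002
gripper_force: 0.0
t 1.0 pos [ 0.2062 -0.6161  0.2939] yaw 90.5 tilt [-0.0002  0.0012] F [-0.3 -0.1  1. ] gap 85.6 gf 0.0
shift [0.6059 0.2601 0.0046] turn [-0.0001 -0.0012  0.0087]
```

```bash
python3 -m handwheel '0 0 0.009 0.043 0.0186 0 0.06;0 0 0 0.043 0.0186 0 0.06;0 0 0 0.043 0.0186 0 0.06;0 0 0 0.043 0.0186 0 0.06;0 0 0 0.043 0.0186 0 0.06;0 0 0 0.043 0.0186 0 0.06;0 0 0 0.043 0.0186 0 0.06' >/dev/null;python3 -m handwheel '0 0 0 0.043 0.0186 0 0.06;0 0 0 0.043 0.0186 0 0.06;0 0 0 0.043 0.0186 0 0.06;0 0 0 0.043 0.0186 0 0.06;0 0 0 0.043 0.0186 0 0.06;0 0 0 0.043 0.0186 0 0.06;0 0 0 0.043 0.0186 0 0.06;0 0 0 0.004 0 0.0 0.06' >/dev/null
python3 d.py .461 -.008 .29 90
cat >> h.py <<'E'
def wood(c,z,zk=None):
    # case outline centre at rim height z
    f=c["frame"]; hsv=cv2.cvtColor(f,cv2.COLOR_BGR2HSV); m=cv2.inRange(hsv,(3,70,30),(22,255,230))
    m=cv2.morphologyEx(m,cv2.MORPH_CLOSE,np.ones((5,5)))
    for k in cv2.findContours(m,cv2.RETR_EXTERNAL,cv2.CHAIN_APPROX_NONE)[0]:
        if cv2.contourArea(k)<800: continue
        (u,v),ax,_=cv2.fitEllipse(cv2.convexHull(k)); print("wood",round(u,1),round(v,1),"axes",np.round(ax,1),"->",ray(c,u,v,z).round(4))
E
python3 - <<'E'
from station import *; from h import *
c=capture("wrist"); np.savez("w1.npz",**c); cv2.imwrite("pics/w1.png",c["frame"]); wood(c,.022); P=pts(c)
print(c["mtx"][0,0],c["world_from_camera"][:3,3].round(3))
q=P.reshape(-1,3); s=(q[:,2]>.038)&(q[:,2]<.06)&(np.hypot(q[:,0]-.461,q[:,1]+.008)<.03); print(s.sum(),np.median(q[s],0).round(4),q[s].min(0).round(4),q[s].max(0).round(4))
E
```

```text
t 2.5 pos [ 0.4704 -0.0078  0.2938] yaw 90.03 tilt [-0.0007  0.0014] F [ 0.7 -0.4  0.1] gap 60.0 gf 0.0
shift [-0.0002 -0.0094  0.0038] turn [-0.0007 -0.0014  0.0005]
wood 354.9 335.9 axes [ 24.1 146.2] -> [ 0.5109 -0.1891  0.022 ]
wood 311.0 170.0 axes [56.9 58.4] -> [ 0.4629 -0.003   0.022 ]
428.04856023190115 [0.469 0.075 0.436]
294 [ 0.4624 -0.0033  0.0496] [ 0.4539 -0.012   0.0405] [0.4706 0.0046 0.052 ]
```

View pics/w1.png

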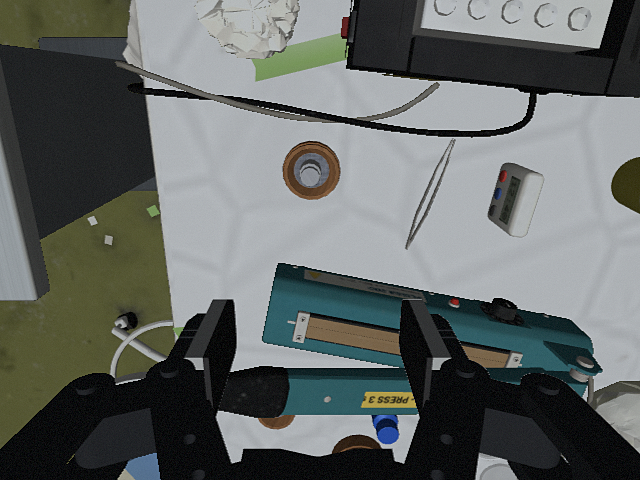

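The wrist view shows the medium case at (311,170), with the small weight's knob at its centre. Knob top is z≈0.0496, where 0.050 was expected. I go down closer and re-measure.

```bash
python3 -m handwheel '0 0 0 0.002 -0.004 0.03 0.06;0 0 0 0.002 -0.0036 0.03 0.06;0 0 0 0 0 0.03 0.06;0 0 0 0 0 0.03 0.06;0 0 0 0 0 0.03 0.06;0 0 0 0 0 0.03 0.06;0 0 0 0 0 0.014 0.06;0 0 0 0 0 0 0.06;0 0 0 0 0 0 0.06' >/dev/null
cat >> h.py <<'E'
def knob(c,zt,x,y,r=.03):
    q=pts(c).reshape(-1,3); s=(abs(q[:,2]-zt)<.004)&(np.hypot(q[:,0]-x,q[:,1]-y)<r); q=q[s]
    if len(q)<20: print("none"); return
    (u,v),rad=cv2.minEnclosingCircle((q[:,:2]*1e3).astype(np.float32)); print("knob n",len(q),"mean",q.mean(0).round(4),"circle mm",round(u,1),round(v,1),"r",round(rad,1),"mid",((q.min(0)+q.max(0))/2).round(4))
E
python3 d.py .4628 -.0033 .1 90
python3 - <<'E'
from station import *; from h import *
c=capture("wrist"); cv2.imwrite("pics/w2.png",c["frame"]); wood(c,.022); knob(c,.05,.4628,-.0033)
E
```

```text
t 3.45 pos [ 0.4623 -0.0087  0.1006] yaw 89.58 tilt [ 0.0001 -0.0002] F [ 1.4 -0.1 -0. ] gap 59.9 gf 0.0
shift [0.0054 0.0005 0.0006] turn [ 0.0001  0.0002 -0.0073]
wood 320.3 231.5 axes [101.2 102.4] -> [ 0.4628 -0.0017  0.022 ]
knob n 958 mean [ 0.462  -0.0034  0.0495] circle mm 462.1 -4.0 r 8.8 mid [ 0.462  -0.0041  0.0489]
```

View pics/w2.png

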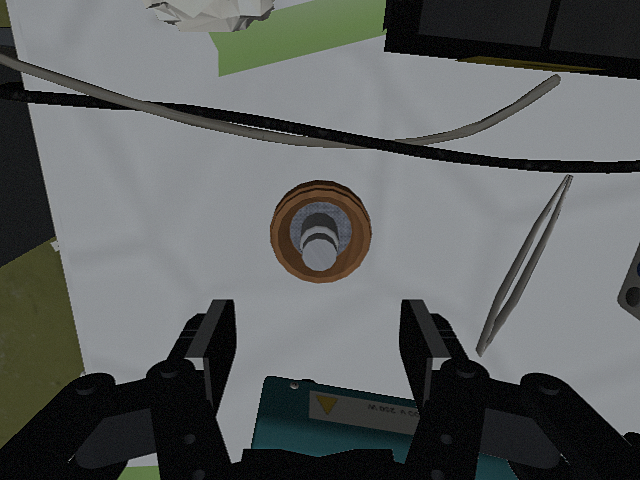

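```bash
python3 -m handwheel '0 0 -0.007 0.0047 0 0.01 0.045;0 0 0 0 0 0.02 0.045;0 0 0 0 0 0.02 0.045;0 0 0 0 0 0.015 0.045;0 0 0 0 0 0.0075 0.045;0 0 0 0 0 0 0.045;0 0 0 0 0 0 0.045' >/dev/null
python3 d.py .462 -.004 .028 90
python3 -m handwheel '0 0 0 0 0 0 0;0 0 0 0 0 0 0;0 0 0 0 0 0 0;0 0 0 0 0 0 0;0 0 0 0 0 0 0;0 0 0 0 0 0 0' 40
python3 d.py .462 -.004 .028 90
```

```text
t 4.2 pos [ 0.4629 -0.0032  0.0284] yaw 90.07 tilt [ 0.0013 -0.0003] F [-0.4  0.   0.1] gap 45.5 gf 0.0
shift [-0.0008 -0.0009  0.0004] turn [0.0012 0.0003 0.0012]
clock: 4.8
ee_pos: [0.4632, -0.0033, 0.0289]
ee_rot: [0.707, 0.707, 0.0, 0.001]
wrist_force: [-0.4, 0.7, 5.9]
finger_gap: 0.213
gripper_force: 39.1
t 4.8 pos [ 0.4632 -0.0033  0.0289] yaw 90.06 tilt [ 0.0018 -0.0004] F [-0.4  0.7  5.9] gap 18.2 gf 39.1
shift [-0.0007 -0.0012  0.0009] turn [0.0018 0.0004 0.001 ]
```

```bash
python3 -m handwheel '0 0 0 0 0 -0.005 0;0 0 0 0 0 -0.015 0;0 0 0 0 0 -0.03 0;0 0 0 0 0 -0.035 0;0 0 0 0 0 -0.035 0;0 0 0 0 0 -0.035 0;0 0 0 0 0 -0.035 0;0 0 0 0 0 -0.035 0;0 0 0 0 0 -0.025 0;0 0 0 0 0 -0.01 0;0 0 0 0 0 0 0' 40 |tail -2
python3 -m handwheel '0 0 0 -0.015 -0.002 0 0;0 0 0 -0.03 -0.005 0 0;0 0 0 -0.035 -0.006 0 0;0 0 0 -0.035 -0.006 0 0;0 0 0 -0.035 -0.006 0 0;0 0 0 -0.035 -0.006 0 0;0 0 0 -0.035 -0.006 0 0;0 0 0 -0.03 -0.005 0 0;0 0 0 -0.02 -0.002 0 0;0 0 0 -0.01 -0.001 0 0;0 0 0 0 0 0 0;0 0 0 0 0 0 0' |tail -2
python3 d.py .417 -.299 .15 90
python3 - <<'E'
from station import *; from h import *
c=capture("wrist"); cv2.imwrite("pics/w3.png",c["frame"]); wood(c,.020);np.savez("w3.npz",**c)
E
```

```text
finger_gap: 0.215
gripper_force: 39.1
finger_gap: 0.212
gripper_force: 39.2
t 7.1 pos [ 0.4174 -0.2822  0.2867] yaw 90.08 tilt [-0.0012  0.0018] F [ 0.2  0.4 -0.7] gap 18.1 gf 39.2
shift [-0.0171 -0.0003  0.1367] turn [-0.0012 -0.0018  0.0014]
wood 416.9 265.9 axes [64.9 67. ] -> [ 0.5193 -0.3765  0.02  ]
wood 320.0 189.7 axes [47.6 48.8] -> [ 0.4186 -0.2958  0.02  ]
```

View pics/w3.png

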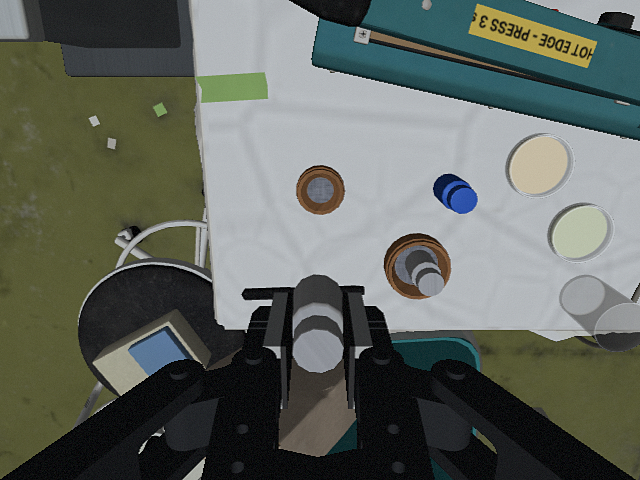

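The held small weight sits upright at (318,335). The small case is empty at (320,190). The large case with the medium weight is at (417,266), and the blue look-alike is at (456,193).

```bash
cat >> h.py <<'E'
def felt(c,x,y,r=.03,z=.01):
    # centre of the flat well bottom, from depth and from colour
    q=pts(c); d=np.hypot(q[...,0]-x,q[...,1]-y)<r; hsv=cv2.cvtColor(c["frame"],cv2.COLOR_BGR2HSV)
    w=cv2.inRange(hsv,(3,70,30),(22,255,230))>0
    m=(d&~w&(abs(q[...,2]-z)<.006)).astype(np.uint8); m=cv2.morphologyEx(m,cv2.MORPH_OPEN,np.ones((3,3)))
    k=max(cv2.findContours(m,cv2.RETR_EXTERNAL,cv2.CHAIN_APPROX_NONE)[0],key=lambda k:0 if cv2.contourArea(k)<30 else -np.hypot(*(np.array(cv2.minEnclosingCircle(k)[0])-np.argwhere(w&d).mean(0)[::-1]))+1e3)
    (u,v),ax,_=cv2.fitEllipse(k); print("felt",round(u,1),round(v,1),np.round(ax,1),"->",ray(c,u,v,z).round(4))
    e=q[d&w&(abs(q[...,2]-.5*0-z-.008)<.012)]; print("wood depth mid",((e.min(0)+e.max(0))/2).round(4))
E
python3 - <<'E'
from h import *
c=dict(np.load("w3.npz")); felt(c,.418,-.297)
c=dict(np.load("w1.npz")); felt(c,.462,-.004,.035)
c=dict(np.load("top0.npz")); felt(c,.417,-.299)
E
```

```text
felt 319.8 189.7 [24.6 26.1] -> [ 0.4185 -0.2981  0.01  ]
wood depth mid [ 0.419  -0.2975  0.0143]
felt 311.0 169.9 [31.9 32.5] -> [ 0.4627 -0.0051  0.01  ]
wood depth mid [ 0.4627 -0.0045  0.0152]
felt 463.7 264.4 [ 8.6 10.1] -> [ 0.4186 -0.3015  0.01  ]
wood depth mid [ 0.417  -0.2993  0.0166]
```

```bash
python3 -m handwheel '0 0 0 -0.008 0.001 0.02 0;0 0 0 -0.0075 0 0.035 0;0 0 0 0 0 0.04 0;0 0 0 0 0 0.04 0;0 0 0 0 0 0.04 0;0 0 0 0 0 0.03 0;0 0 0 0 0 0.02 0;0 0 0 0 0 0.005 0;0 0 0 0 0 0 0;0 0 0 0 0 0 0' |tail -2
python3 d.py .4185 -.2975 .03 90
```

```text
finger_gap: 0.211
gripper_force: 39.2
t 8.15 pos [ 0.4196 -0.2991  0.0593] yaw 90.1 tilt [ 0.0018 -0.0019] F [-0.1  0.1 -0.4] gap 18.1 gf 39.2
shift [ 0.0017 -0.0011  0.0293] turn [0.0018 0.0019 0.0017]
```

```bash
python3 -m handwheel '0 0 0 0.0012 -0.001 0.012 0;0 0 0 0 0 0.01 0;0 0 0 0 0 0.0045 0;0 0 0 0 0 0 0;0 0 0 0 0 0 0' |tail -2
python3 d.py .4185 -.2975 .029 90
python3 -m handwheel '0 0 0 0 0 0.0015 0;0 0 0 0 0 0.0015 0;0 0 0 0 0 0 0' |tail -2
python3 d.py .4185 -.2975 .029 90
```

```text
finger_gap: 0.216
gripper_force: 39.2
t 8.65 pos [ 0.4176 -0.2975  0.0312] yaw 90.05 tilt [-0.0002  0.0002] F [-0.4  0.7 -1. ] gap 18.4 gf 39.2
shift [-0.      0.0009  0.0022] turn [-0.0002 -0.0002  0.0008]
finger_gap: 0.216
gripper_force: 39.5
t 8.95 pos [ 0.4179 -0.2978  0.0289] yaw 90.06 tilt [ 0.0004 -0.0006] F [-1.5  1.5  3.6] gap 18.4 gf 39.5
shift [ 0.0003  0.0006 -0.0001] turn [0.0004 0.0006 0.001 ]
```

```bash
python3 -m handwheel '0 0 0 0 0 0 0.024;0 0 0 0 0 0 0.024;0 0 0 0 0 0 0.05;0 0 0 0 0 0 0.05;0 0 0 0 0 -0.02 0.05;0 0 0 0 0 -0.03 0.05;0 0 0 0 0 -0.03 0.05;0 0 0 0.02 0 -0.03 0.06;0 0 0 0.02 0.02 -0.03 0.06;0 0 0 0 0.02 0 0.06;0 0 0 0 0 0 0.06' |tail -2
python3 d.py .52 -.377 .18 90
python3 - <<'E'
from station import *; from h import *
c=capture("wrist"); cv2.imwrite("pics/w4.png",c["frame"]); np.savez("w4.npz",**c)
knob(c,.05,.4185,-.2978); knob(c,.064,.519,-.377,.035); wood(c,.026); felt(c,.519,-.379,.04)
E
```

```text
finger_gap: 0.7
gripper_force: 0.0
t 10.05 pos [ 0.4595 -0.2575  0.1698] yaw 90.18 tilt [ 0.0027 -0.0022] F [-0.2 -1.   0.4] gap 59.8 gf 0.0
shift [-0.1197  0.0602 -0.0097] turn [0.0027 0.0022 0.0031]
knob n 511 mean [ 0.417  -0.2978  0.0494] circle mm 416.9 -298.2 r 8.8 mid [ 0.417  -0.2983  0.0487]
knob n 503 mean [ 0.5181 -0.3764  0.0633] circle mm 522.0 -375.8 r 12.9 mid [ 0.5189 -0.376   0.0627]
wood 383.0 349.8 axes [62.8 83.5] -> [ 0.5101 -0.3705  0.026 ]
wood 264.4 255.8 axes [63.8 65.1] -> [ 0.4206 -0.2917  0.026 ]
felt 386.3 347.8 [33.7 44.2] -> [ 0.5157 -0.3795  0.01  ]
wood depth mid [ 0.5061 -0.3782  0.0173]
```

View pics/w4.png

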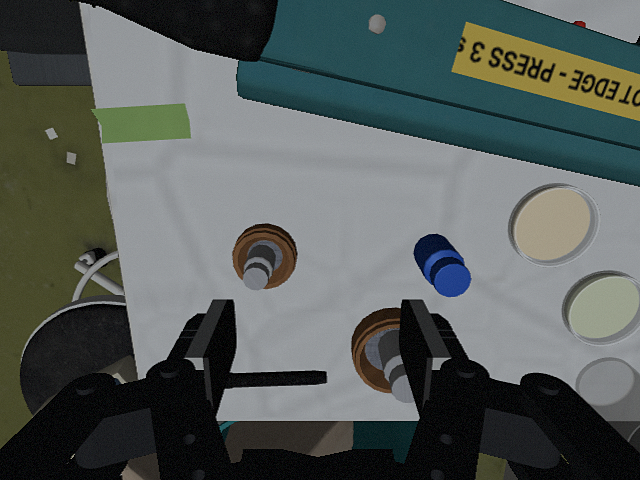

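The small weight stands in its case, with its knob at (257,275) and its top at 0.0494, so it is seated. The medium weight in the large case at (390,365) is partly hidden by a finger, so I centre over it.

```bash
python3 -m handwheel '0 0 0 -0.02 0.01 0 0.06;0 0 0 -0.03 0.015 0 0.06;0 0 0 -0.03 0.015 0 0.06;0 0 0 -0.025 0.014 0 0.06;0 0 0 -0.0145 0.0065 0 0.06;0 0 0 0 0 0 0.06;0 0 0 0 0 0 0.06' |tail -2
python3 d.py .52 -.377 .0385 90
python3 - <<'E'
from station import *; from h import *
c=capture("wrist"); np.savez("w5.npz",**c)
knob(c,.064,.519,-.377,.035); wood(c,.026); felt(c,.519,-.379,.04)
E
```

```text
finger_gap: 0.7
gripper_force: 0.0
t 10.8 pos [ 0.5169 -0.3764  0.167 ] yaw 90.01 tilt [-0.002   0.0021] F [ 0.3  0.1 -0.8] gap 59.8 gf 0.0
shift [-0.0009  0.0033  0.1285] turn [-0.002  -0.0021  0.0001]
knob n 1287 mean [ 0.523  -0.3757  0.0636] circle mm 523.2 -376.5 r 12.7 mid [ 0.5229 -0.3764  0.0631]
wood 324.7 211.5 axes [94.3 96.5] -> [ 0.5205 -0.3758  0.026 ]
wood 171.5 92.4 axes [73.2 80.4] -> [ 0.4234 -0.2976  0.026 ]
felt 325.2 209.9 [55.8 58.1] -> [ 0.5211 -0.3792  0.01  ]
wood depth mid [ 0.5208 -0.3788  0.0168]
```

```bash
python3 -m handwheel '0 0 0 0 0.003 0.02 0.06;0 0 0 0 0.003 0.03 0.05;0 0 0 0 0 0.03 0.05;0 0 0 0 0 0.025 0.05;0 0 0 0 0 0.015 0.05;0 0 0 0 0 0.0085 0.05;0 0 0 0 0 0 0.05;0 0 0 0 0 0 0.05' |tail -2
python3 d.py .523 -.3763 .0385 90
python3 -m handwheel '0 0 0 0 0 0 0.025;0 0 0 0 0 0 0;0 0 0 0 0 0 0;0 0 0 0 0 0 0;0 0 0 0 0 0 0' 50|tail -2
python3 d.py .4627 -.0048 .30 90
python3 -m handwheel '0 0 0 0 0 -0.005 0;0 0 0 0 0 -0.015 0;0 0 0 0 0 -0.03 0;0 0 0 0 0 -0.035 0;0 0 0 0 0 -0.035 0;0 0 0 0 0 -0.035 0;0 0 0 0 0 -0.035 0;0 0 0 0 0 -0.035 0;0 0 0 0 0 -0.025 0;0 0 0 0 0 -0.01 0;0 0 0 0 0 0 0' |tail -2
python3 d.py .4627 -.0048 .30 90
```

```text
finger_gap: 0.586
gripper_force: 0.0
t 11.65 pos [ 0.5248 -0.3773  0.0411] yaw 90.07 tilt [ 0.0014 -0.0014] F [0.6 0.5 0.8] gap 50.0 gf 0.0
shift [ 0.001  -0.0018  0.0026] turn [0.0014 0.0014 0.0012]
finger_gap: 0.302
gripper_force: 48.8
t 12.15 pos [ 0.5249 -0.3777  0.0417] yaw 90.06 tilt [ 0.0015 -0.0017] F [-1.8  1.   6. ] gap 25.8 gf 48.8
shift [ 0.3725 -0.0614 -0.2591] turn [0.0015 0.0017 0.001 ]
finger_gap: 0.299
gripper_force: 49.5
t 13.25 pos [ 0.5245 -0.3772  0.3018] yaw 90.06 tilt [ 0.0023 -0.0023] F [ 0.  -0.  -2.2] gap 25.5 gf 49.5
shift [ 0.3724 -0.0615  0.0008] turn [0.0023 0.0023 0.0011]
```

```bash
python3 -m handwheel '0 0 0 0.015 -0.003 0 0;0 0 0 0.03 -0.005 0 0;0 0 0 0.035 -0.006 0 0;0 0 0 0.04 -0.007 0 0;0 0 0 0.04 -0.007 0 0;0 0 0 0.04 -0.007 0 0;0 0 0 0.04 -0.007 0 0;0 0 0 0.04 -0.007 0 0;0 0 0 0.04 -0.006 0 0;0 0 0 0.03 -0.004 0 0;0 0 0 0.015 -0.002 0 0;0 0 0 0.006 -0.0005 0 0' |tail -2
python3 -m handwheel '0 0 0 0 0 0 0;0 0 0 0 0 0 0;0 0 0 0 0 0.02 0;0 0 0 0 0 0.04 0;0 0 0 0 0 0.04 0;0 0 0 0 0 0.04 0;0 0 0 0 0 0.03 0;0 0 0 0 0 0.015 0;0 0 0 0 0 0.005 0;0 0 0 0 0 0 0;0 0 0 0 0 0 0' |tail -2
python3 d.py .4627 -.006 .0425 90
```

```text
finger_gap: 0.298
gripper_force: 49.5
finger_gap: 0.297
gripper_force: 49.5
t 15.55 pos [ 0.4633 -0.0065  0.1109] yaw 90.02 tilt [ 0.002  -0.0005] F [-0.2  0.2 -1.9] gap 25.3 gf 49.5
shift [ 0.0006 -0.0007  0.0684] turn [0.002  0.0005 0.0003]
```

```bash
python3 -m handwheel '0 0 0 0.0005 -0.0005 0.015 0;0 0 0 0 0 0.025 0;0 0 0 0 0 0.015 0;0 0 0 0 0 0.008 0;0 0 0 0 0 0.004 0;0 0 0 0 0 0 0;0 0 0 0 0 0 0' |tail -2
python3 d.py .4627 -.006 .0425 90
python3 -m handwheel '0 0 0 0 0 0.001 0;0 0 0 0 0 0.001 0;0 0 0 0 0 0 0' |tail -2
python3 d.py .4627 -.006 .0425 90
```

```text
finger_gap: 0.302
gripper_force: 49.6
t 16.25 pos [ 0.4627 -0.0056  0.0438] yaw 90.06 tilt [ 0.0019 -0.0005] F [-1.   0.3 -2.2] gap 25.8 gf 49.6
shift [-0.0004 -0.      0.0013] turn [0.0019 0.0005 0.0011]
finger_gap: 0.3
gripper_force: 50.6
t 16.55 pos [ 0.4625 -0.0056  0.0417] yaw 90.06 tilt [ 0.0011 -0.0003] F [-1.5  0.5  4.2] gap 25.6 gf 50.6
shift [-0.0004  0.0002 -0.0008] turn [0.0011 0.0004 0.0011]
```

```bash
python3 -m handwheel '0 0 0 0 0 0 0.03;0 0 0 0 0 0 0.035;0 0 0 0 0 0 0.05;0 0 0 0 0 0 0.05;0 0 0 0 0 -0.02 0.05;0 0 0 0 0 -0.04 0.05;0 0 0 0 0 -0.05 0.05;0 0 0 0 0 -0.05 0.05;0 0 0 0 0 -0.05 0.05;0 0 0 0 0 -0.04 0.05;0 0 0 0 0 0 0.05' |tail -2
python3 - <<'E'
from station import *; from h import *
c=capture("wrist"); knob(c,.064,.4627,-.0048,.035)
E
python3 -m handwheel '0 0 0 0.03 0 0 0.05;0 0 0 0.045 0 0 0.05;0 0 0 0.045 0 0 0.03;0 0 0 0.045 0 0 0.0;0 0 0 0.045 0 0 0;0 0 0 0.045 0 0 0;0 0 0 0.045 0 0 0;0 0 0 0.03 0 0 0;0 0 0.105 0 0 0 0;0 0 0.105 0 0 0 0;0 0 0.104 0 0 0 0;0 0 0 0 0 0 0' |tail -2
python3 d.py .458 .33 .29 72
python3 - <<'E'
from station import *; from h import *
c=capture("wrist"); cv2.imwrite("pics/w6.png",c["frame"]); np.savez("w6.npz",**c)
E
```

```text
finger_gap: 0.581
gripper_force: 0.0
knob n 605 mean [ 0.4612 -0.0039  0.0637] circle mm 460.9 -4.4 r 12.7 mid [ 0.4614 -0.0044  0.0633]
finger_gap: -0.003
gripper_force: 0.0
t 18.9 pos [0.4607 0.3244 0.2885] yaw 72.09 tilt [-0.0033 -0.0015] F [-0.2  0.1  0.3] gap -0.2 gf 0.0
shift [ 0.0045 -0.0043 -0.0014] turn [-0.0027  0.0024  0.0016]
```

View pics/w6.png

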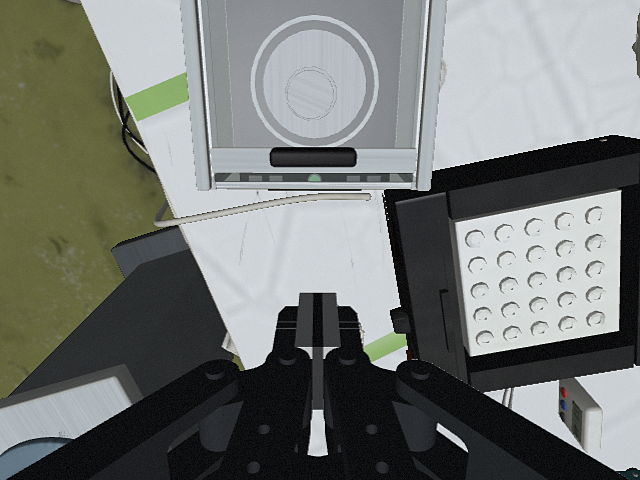

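Wrist view: bar at (313,157), pan rings centred near (314,82), large weight's knob at (311,93). The medium weight is parked in its own case, top at 0.0637.

```bash
cat > bal.py <<'E'
from h import *
import sys
def bal(c,show=True):
    f=c["frame"]; d=(f.max(2)<60).astype(np.uint8); hgt=240; d[200:]=0; 
    best=None
    for k in cv2.findContours(d,cv2.RETR_EXTERNAL,cv2.CHAIN_APPROX_NONE)[0]:
        r=cv2.minAreaRect(k); a=sorted(r[1]); 
        if 70<a[1]<130 and 10<a[0]<30:
            q=np.array([ray(c,x,y,.14)[:2] for x,y in cv2.boxPoints(r)]); p=ray(c,*r[0],.14)
            e=[q[1]-q[0],q[2]-q[1]]; L=max(e,key=np.linalg.norm); print("bar",np.round(r[0],1),p.round(4),"size",[round(float(np.linalg.norm(x)),4) for x in e],"dir",np.degrees(np.arctan2(L[1],L[0])).round(1))
if __name__=="__main__":
    c=dict(np.load("w6.npz")); bal(c); f=c["frame"]
    g=cv2.cvtColor(f,cv2.COLOR_BGR2GRAY)[0:148,225:405]
    for lo in (170,190,210):
        m=(g>lo).astype(np.uint8)
        for k in cv2.findContours(m,cv2.RETR_LIST,cv2.CHAIN_APPROX_NONE)[0]:
            if cv2.contourArea(k)<5000: continue
            (u,v),ax,_=cv2.fitEllipse(k)
            if max(ax)/min(ax)<1.1: print(lo,"ell",round(u+225,1),round(v,1),np.round(ax,1),"@.04",ray(c,u+225,v,.04).round(4))
    P=pts(c); print("depth at knob/pan/bar",P[93,311].round(3),P[60,300].round(3),P[157,313].round(3))
    # knob circle
    h=cv2.HoughCircles(g,cv2.HOUGH_GRADIENT,1,20,param1=80,param2=15,minRadius=18,maxRadius=32)
    if h is not None:
        for u,v,r in h[0][:4]: print("knob",u+225,v,r,ray(c,u+225,v,.11).round(4),"rad",r*(c["world_from_camera"][2,3]-.11)/428)
    # side rails: strong edges direction
E
python3 bal.py
```

```text
bar [313.  156.5] [0.4672 0.3603 0.14  ] size [0.0579, 0.0129] dir -17.9
bar [128.3 132.4] [0.3549 0.4134 0.14  ] size [0.0118, 0.0616] dir -90.2
170 ell 314.1 83.4 [101.9 107.5] @.04 [0.4816 0.4052 0.04  ]
170 ell 314.2 82.6 [120.4 127.1] @.04 [0.4819 0.4058 0.04  ]
170 ell 314.1 81.8 [127.5 133. ] @.04 [0.482  0.4064 0.04  ]
190 ell 314.2 82.6 [121.  127.7] @.04 [0.4819 0.4058 0.04  ]
190 ell 314.2 81.9 [126.8 132.6] @.04 [0.482  0.4064 0.04  ]
depth at knob/pan/bar [0.478 0.399 0.122] [0.478 0.422 0.121] [0.467 0.36  0.141]
knob 308.5 92.5 24.5 [0.4765 0.4002 0.11  ] rad 0.01836148903718496
```

```bash
python3 -m handwheel '0 0 0 0 -0.005 0.02 0;0 0 0 0 0 0.04 0;0 0 0 0 0 0.04 0;0 0 0 0 0 0.035 0;0 0 0 0 0 0.018 0;0 0 0 0 0 0.0065 0;0 0 0 0 0 0 0;0 0 0 0 0 0 0' |tail -2
python3 d.py .4564 .327 .128 72
```

```text
finger_gap: -0.002
gripper_force: 0.0
t 19.75 pos [0.4575 0.3265 0.1325] yaw 72.1 tilt [0.0018 0.0008] F [-0.3 -1.2 -0.3] gap -0.1 gf 0.0
shift [ 0.0002 -0.0012  0.0045] turn [ 0.0015 -0.0013  0.0017]
```

```bash
python3 -m handwheel '0 0 0 0 0 0.003 0;0 0 0 0.01 0 0 0;0 0 0 0.01 0 0 0;0 0 0 0.01 0 0 0;0 0 0 0.01 0 0 0;0 0 0 0.01 0 0 0;0 0 0 0.01 0 0 0;0 0 0 0.01 0 0 0;0 0 0 0.01 0 0 0;0 0 0 0.01 0 0 0' |tail -2
python3 d.py .4944 .4441 .128 72
python3 -m handwheel '0 0 0 0.01 0 0 0;0 0 0 0.01 0 0 0;0 0 0 0.005 0 0 0;0 0 0 0.005 0 0 0;0 0 0 0.003 0 0 0;0 0 0 0 0 0 0'>/dev/null
python3 d.py .4944 .4441 .128 72
```

```text
finger_gap: 0.003
gripper_force: 0.8
t 20.75 pos [0.4846 0.4126 0.1282] yaw 72.07 tilt [-0.0001 -0.0001] F [ 1.2 -1.4  0.4] gap 0.3 gf 0.8
shift [ 0.033  -0.0004  0.0002] turn [-0.0001  0.0001  0.0012]
t 21.35 pos [0.4945 0.4436 0.1282] yaw 72.07 tilt [-0.0001  0.0005] F [ 0.8  0.1 -0.7] gap 0.1 gf 0.0
shift [ 0.0005 -0.0003  0.0002] turn [-0.0003 -0.0005  0.0012]
```

```bash
python3 -m handwheel '0 0 0 0.003 0 0 0;0 0 0 0.003 0 0 0;0 0 0 0 0 0 0' |sed -n 4p
python3 -m handwheel '0 0 0 0.003 0 0 0;0 0 0 0.002 0 0 0' |sed -n 4p
python3 -m handwheel '0 0 0 -0.02 0 0 0;0 0 0 -0.02 0 0 0;0 0 0 0 0 -0.03 0;0 0 0 0 0 -0.05 0.03;0 0 0 -0.03 0 -0.05 0.06;0 0 0 -0.02 0 -0.02 0.06;0 0 0 0 0 0 0.06;0 0 0 0 0 0 0.06'
python3 - <<'E'
from station import *; from h import *; from bal import bal
c=capture("wrist"); cv2.imwrite("pics/w7.png",c["frame"]); np.savez("w7.npz",**c); bal(c); knob(c,.11,.48,.402,.04)
q=pts(c).reshape(-1,3); s=(abs(q[:,2]-.04)<.004)&(np.hypot(q[:,0]-.482,q[:,1]-.406)<.07); q=q[s]; print(len(q),q.min(0).round(4),q.max(0).round(4))
E
```

```text
wrist_force: [-5.0, -10.4, 5.9]
wrist_force: [-13.4, -34.1, 18.4]
clock: 22.65
ee_pos: [0.4716, 0.3722, 0.2712]
ee_rot: [0.809, 0.588, 0.0, -0.0]
wrist_force: [0.0, 0.4, -0.3]
finger_gap: 0.699
gripper_force: 0.0
bar [319.   62.5] [0.5006 0.463  0.14  ] size [0.0581, 0.0117] dir -18.0
knob n 1680 mean [0.4774 0.3992 0.1097] circle mm 477.3 398.8 r 16.8 mid [0.4773 0.3987 0.109 ]
15240 [0.4121 0.3362 0.036 ] [0.5518 0.467  0.0437]
```

View pics/w7.png

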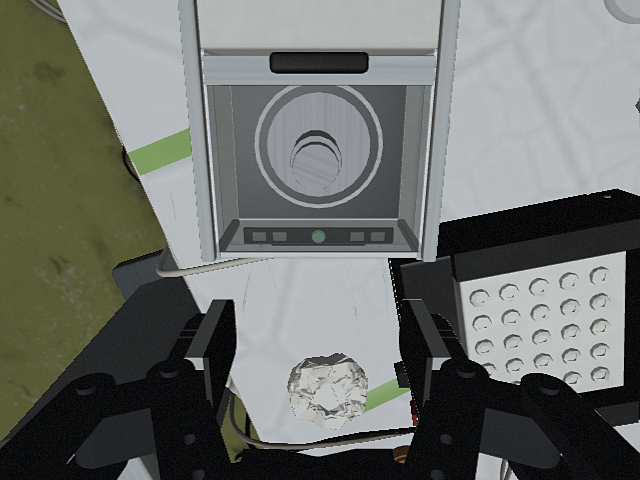

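The cover is fully open, with the bar at (319,62), and the stop was felt at about 35 N. The large weight stands on the pan with its knob at (316,167), at (0.4773, 0.3988), radius 16.8 mm. I go for it now.

```bash
python3 d.py .4773 .3988 .085 72
python3 - <<'E'
from h import *
c=dict(np.load("w7.npz")); g=cv2.cvtColor(c["frame"],cv2.COLOR_BGR2GRAY)[75:225,240:400]
for lo in(170,190):
    for k in cv2.findContours((g>lo).astype(np.uint8),cv2.RETR_LIST,cv2.CHAIN_APPROX_NONE)[0]:
        if cv2.contourArea(k)>5000:
            (u,v),ax,_=cv2.fitEllipse(k)
            if max(ax)/min(ax)<1.12: print(lo,round(u+240,1),round(v+75,1),np.round(ax,1),ray(c,u+240,v+75,.04).round(4))
E
```

```text
t 22.7 pos [0.4712 0.3721 0.2698] yaw 72.06 tilt [-0.0017 -0.0004] F [-0.4 -0.1 -0.2] gap 59.9 gf 0.0
shift [ 0.0274 -0.0021  0.1848] turn [-0.0015  0.0009  0.001 ]
```

```bash
python3 -m handwheel '0 0 0 0.015 -0.001 0 0.06;0 0 0 0.0125 -0.001 0 0.06;0 0 0 0 0 0.03 0.06;0 0 0 0 0 0.04 0.06;0 0 0 0 0 0.04 0.06;0 0 0 0 0 0.03 0.06;0 0 0 0 0 0.015 0.06;0 0 0 0 0 0 0.06;0 0 0 0 0 0 0.06' |tail -2
python3 d.py .4773 .3988 .085 72
```

```text
finger_gap: 0.702
gripper_force: 0.0
t 23.6 pos [0.4787 0.3995 0.117 ] yaw 72.09 tilt [0.001  0.0006] F [-0.4  0.2  1. ] gap 59.9 gf 0.0
shift [-0.0012 -0.0012  0.032 ] turn [ 0.0008 -0.0009  0.0015]
```

```bash
python3 -m handwheel '0 0 0 -0.001 -0.001 0.01 0.06;0 0 0 0 0 0.012 0.06;0 0 0 0 0 0.0075 0.06;0 0 0 0 0 0 0.055;0 0 0 0 0 0 0.055' |tail -2
python3 d.py .4773 .3988 .085 72
python3 -m handwheel '0 0 0 0 0 0 0.036;0 0 0 0 0 0 0;0 0 0 0 0 0 0;0 0 0 0 0 0 0;0 0 0 0 0 0 0' 80|tail -2
python3 d.py .4773 .3988 .085 72
python3 -m handwheel '0 0 0 0 0 -0.005 0;0 0 0 0 0 -0.015 0;0 0 0 0 0 -0.03 0;0 0 0 0 0 -0.03 0;0 0 0 0 0 -0.035 0;0 0 0 0 0 -0.035 0;0 0 0 0 0 -0.035 0;0 0 0 0 0 -0.03 0;0 0 0 0 0 -0.015 0;0 0 0 0 0 -0.005 0;0 0 0 0 0 0 0'|tail -2
python3 d.py .4773 .0 .31 90
python3 - <<'E'
from station import *; from h import *
c=capture("top"); cv2.imwrite("pics/t2.png",c["frame"]); np.savez("t2.npz",**c)
E
```

```text
finger_gap: 0.646
gripper_force: 0.0
t 24.1 pos [0.4768 0.3981 0.0864] yaw 72.06 tilt [-0.0004 -0.0002] F [-0.5 -0.9 -0.6] gap 55.2 gf 0.0
shift [0.0008 0.0003 0.0014] turn [-0.0003  0.0003  0.0011]
finger_gap: 0.36
gripper_force: 79.0
t 24.6 pos [0.4775 0.3985 0.0876] yaw 72.06 tilt [0.0015 0.0007] F [ 0.5 -0.1  6.2] gap 30.8 gf 79.0
shift [ 0.0002 -0.0003  0.0026] turn [ 0.0012 -0.0012  0.0011]
finger_gap: 0.366
gripper_force: 80.0
t 25.7 pos [0.4765 0.398  0.3209] yaw 72.06 tilt [-0.0011 -0.0006] F [ 0.2  0.1 -4.8] gap 31.3 gf 80.0
shift [-0.3784  0.1233  0.0112] turn [-0.001   0.0007 -0.313 ]
```

```bash
python3 - <<'E'
from station import *; from h import *
c=capture("wrist"); s=capture("side"); np.savez("w8.npz",**c)
a=c["frame"]; b=s["frame"]; b=cv2.resize(b[0:300,300:640],(400,353)); a=cv2.resize(a,(400,300))
o=np.zeros((353,800,3),np.uint8); o[:300,:400]=a; o[:,400:]=b; cv2.imwrite("pics/w8.png",o)
E
```

```text
(no output)
```

View pics/w8.png

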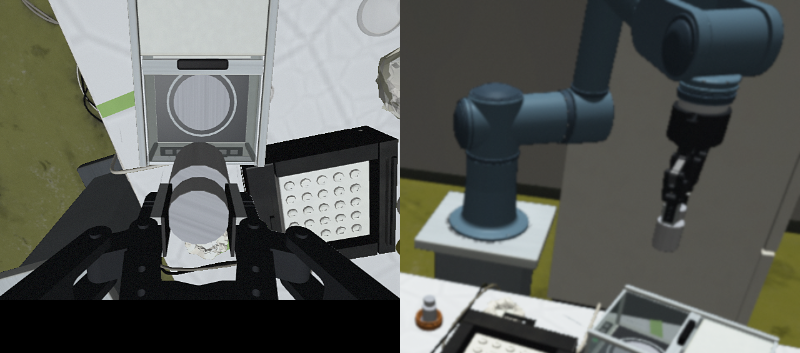

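The large weight is held upright and clear of the balance, and the pan is now visible and empty at (200,103) in the left half. Next comes measuring the pan and carrying the weight to the large case.

```bash
python3 - <<'E'
from h import *
c=dict(np.load("w8.npz")); g=cv2.cvtColor(c["frame"],cv2.COLOR_BGR2GRAY)
h=cv2.HoughCircles(g[110:225,240:400],cv2.HOUGH_GRADIENT,1,20,param1=80,param2=25,minRadius=38,maxRadius=65)
if h is not None:
    for u,v,r in h[0][:3]: print("pan",u+240,v+110,r,"mm",r*(c["world_from_camera"][2,3]-.04)/428,ray(c,u+240,v+110,.04).round(4))
from bal import bal; bal(c)
E
python3 -m handwheel '0 0 -0.105 0 0 0 0;0 0 -0.105 0 0 0 0;0 0 -0.103 0 0 0 0;0 0 0 -0.015 0.0008 0 0;0 0 0 -0.03 0.0017 0 0;0 0 0 -0.038 0.0021 0 0;0 0 0 -0.04 0.0022 0 0;0 0 0 -0.04 0.0022 0 0;0 0 0 -0.04 0.0022 0 0;0 0 0 -0.04 0.0022 0 0;0 0 0 -0.04 0.0022 0 0;0 0 0 -0.04 0.0022 0 0' >/dev/null
python3 -m handwheel '0 0 0 -0.04 0.0022 0 0;0 0 0 -0.04 0.0022 0 0;0 0 0 -0.04 0.0022 0 0;0 0 0 -0.04 0.0022 0 0;0 0 0 -0.04 0.0022 0 0;0 0 0 -0.04 0.0022 0 0;0 0 0 -0.04 0.0022 0 0;0 0 0 -0.04 0.0022 0 0;0 0 0 -0.04 0.0022 0 0;0 0 0 -0.03 0.0017 0 0;0 0 0 -0.015 0.0008 0 0;0 0 0 -0.008 0 0 0'|tail -2
python3 d.py .52 -.3785 .058 90
```

```text
pan 322.5 164.5 53.4 mm 0.05264380116508997 [0.4813 0.4039 0.04  ]
bar [139.7 160.6] [0.3556 0.4664 0.14  ] size [0.0121, 0.0623] dir -89.9
bar [324.  102.5] [0.5006 0.4637 0.14  ] size [0.0574, 0.0118] dir -18.0
finger_gap: 0.363
gripper_force: 79.9
t 28.25 pos [ 0.5161 -0.3388  0.3205] yaw 89.86 tilt [-0.0016  0.0015] F [ 0.7  0.6 -3.9] gap 31.0 gf 79.9
shift [-0.0401  0.0044  0.2624] turn [-0.0016 -0.0015 -0.0025]
```

```bash
python3 -m handwheel '0 0 0 0 0 0.03 0;0 0 0 0 0 0.035 0;0 0 0 0 0 0.035 0;0 0 0 0 0 0 0;0 0 0 0 0 0 0'|tail -2
python3 - <<'E'
from station import *; from h import *
c=capture("wrist"); felt(c,.52,-.3785,.04); knob(c,.05,.417,-.298)
E
python3 d.py .52 -.3785 .058 90
```

```text
finger_gap: 0.363
gripper_force: 80.3
felt 324.6 224.5 [25.  49.2] -> [ 0.5219 -0.3689  0.01  ]
wood depth mid [ 0.5209 -0.3673  0.0171]
knob n 464 mean [ 0.4175 -0.2984  0.0496] circle mm 417.0 -298.6 r 8.9 mid [ 0.417  -0.2988  0.0489]
t 28.8 pos [ 0.5178 -0.3379  0.2238] yaw 90.03 tilt [ 0.002  -0.0018] F [-0.3  0.9 -4.1] gap 31.1 gf 80.3
shift [-0.0403  0.0019  0.1659] turn [0.002  0.0018 0.0005]
```

```bash
python3 -m handwheel '0 0 0 -0.02 0.0015 0 0;0 0 0 -0.015 0.001 0 0;0 0 0 -0.0055 0 0.01 0;0 0 0 0 0 0.03 0;0 0 0 0 0 0.03 0;0 0 0 0 0 0.03 0;0 0 0 0 0 0.02 0;0 0 0 0 0 0.01 0;0 0 0 0 0 0 0;0 0 0 0 0 0 0'|tail -2
python3 d.py .5205 -.3787 .058 90
```

```text
finger_gap: 0.361
gripper_force: 80.5
t 29.8 pos [ 0.5202 -0.379   0.093 ] yaw 90.0 tilt [ 0.0015 -0.0015] F [ 0.8  0.7 -3.7] gap 30.8 gf 80.5
shift [0.0003 0.0003 0.035 ] turn [ 0.0015  0.0015 -0.0001]
```

```bash
python3 -m handwheel '0 0 0 0 0 0.012 0;0 0 0 0 0 0.01 0;0 0 0 0 0 0.006 0;0 0 0 0 0 0.004 0;0 0 0 0 0 0 0;0 0 0 0 0 0 0'|tail -2
python3 d.py .5205 -.3787 .058 90
python3 -m handwheel '0 0 0 0 0 0.0015 0;0 0 0 0 0 0.001 0;0 0 0 0 0 0 0'|tail -2
python3 d.py .5205 -.3787 .058 90
```

```text
finger_gap: 0.361
gripper_force: 80.5
t 30.4 pos [ 0.5196 -0.3784  0.0598] yaw 90.0 tilt [ 0.0001 -0.0001] F [-0.2 -0.7 -4. ] gap 30.9 gf 80.5
shift [-0.0003  0.0009  0.0018] turn [0.0001 0.0001 0.    ]
finger_gap: 0.365
gripper_force: 81.0
t 30.7 pos [ 0.5198 -0.3786  0.0578] yaw 90.0 tilt [ 0.0006 -0.0007] F [-0.9 -0.3 -1.6] gap 31.1 gf 81.0
shift [-0.0001  0.0007 -0.0002] turn [0.0006 0.0007 0.    ]
```

Nearly down; 1 mm more, then release.

```bash
python3 -m handwheel '0 0 0 0 0 0.001 0;0 0 0 0 0 0 0'|sed -n 4p
python3 -m handwheel '0 0 0 0 0 0 0.037;0 0 0 0 0 0 0.042;0 0 0 0 0 0 0.06;0 0 0 0 0 0 0.06;0 0 0 0 0 -0.02 0.06;0 0 0 0 0 -0.04 0.06;0 0 0 0 0 -0.05 0.06;0 0 0 0 0 -0.05 0.06;0 0 0 0 0 -0.05 0.06;0 0 0 0 0 -0.04 0.06;0 0 0 0 0 0 0.06'|tail -2
python3 - <<'E'
from station import *; from h import *
c=capture("wrist"); knob(c,.08,.52,-.378); felt(c,.52,-.3785,.04)
E
python3 d.py .461 -.0044 .30 90
```

```text
wrist_force: [-1.5, 0.7, 5.0]
finger_gap: 0.705
gripper_force: 0.0
knob n 1068 mean [ 0.5198 -0.3775  0.0796] circle mm 519.9 -377.9 r 16.6 mid [ 0.5198 -0.3777  0.0791]
felt 331.3 154.8 [ 4.6 18.9] -> [ 0.5381 -0.3694  0.01  ]
wood depth mid [ 0.521  -0.3789  0.0172]
t 32.05 pos [ 0.5207 -0.3794  0.3107] yaw 90.0 tilt [ 0.0056 -0.0058] F [ 0.1 -0.6 -0.8] gap 59.8 gf 0.0
shift [ 0.3751 -0.0597  0.0082] turn [0.0056 0.0058 0.0001]
```

The large weight is seated, top at 0.080. Back to the medium weight in its own case.

```bash
python3 -m handwheel '0 0 0 0.02 -0.003 0 0.06;0 0 0 0.04 -0.006 0 0.06;0 0 0 0.04 -0.007 0 0.06;0 0 0 0.04 -0.007 0 0.06;0 0 0 0.04 -0.007 0 0.06;0 0 0 0.04 -0.007 0 0.06;0 0 0 0.04 -0.007 0 0.06;0 0 0 0.04 -0.006 0 0.06;0 0 0 0.04 -0.006 0 0.06;0 0 0 0.025 -0.003 0 0.06;0 0 0 0.01 -0.0007 0 0.06;0 0 0 0 0 0 0.06' |tail -2
python3 -m handwheel '0 0 0 0 0 0.03 0.06;0 0 0 0 0 0.04 0.06;0 0 0 0 0 0.05 0.06;0 0 0 0 0 0.04 0.06;0 0 0 0 0 0.01 0.06;0 0 0 0 0 0 0.06;0 0 0 0 0 0 0.06' |tail -2
python3 - <<'E'
from station import *; from h import *
c=capture("wrist"); knob(c,.064,.4615,-.0044)
E
python3 d.py .461 -.0044 .042 90
```

```text
finger_gap: 0.701
gripper_force: 0.0
finger_gap: 0.703
gripper_force: 0.0
knob n 1586 mean [ 0.4611 -0.0036  0.0636] circle mm 461.0 -4.6 r 12.9 mid [ 0.461  -0.0046  0.0628]
t 34.0 pos [ 0.4617 -0.0041  0.1386] yaw 89.97 tilt [ 0.0043 -0.0012] F [-0.3  0.6 -0. ] gap 60.0 gf 0.0
shift [-0.0001 -0.0011  0.0966] turn [ 0.0043  0.0012 -0.0005]
```

```bash
python3 -m handwheel '0 0 0 0 -0.0007 0.02 0.06;0 0 0 0 0 0.03 0.05;0 0 0 0 0 0.025 0.05;0 0 0 0 0 0.014 0.05;0 0 0 0 0 0.008 0.05;0 0 0 0 0 0 0.05;0 0 0 0 0 0 0.05' |tail -2
python3 d.py .461 -.0044 .042 90
python3 -m handwheel '0 0 0 0 0 0 0.026;0 0 0 0 0 0 0;0 0 0 0 0 0 0;0 0 0 0 0 0 0;0 0 0 0 0 0 0' 50|tail -2
python3 d.py .461 -.0044 .042 90
python3 -m handwheel '0 0 0 0 0 -0.005 0;0 0 0 0 0 -0.015 0;0 0 0 0 0 -0.03 0;0 0 0 0 0 -0.035 0;0 0 0 0 0 -0.035 0;0 0 0 0 0 -0.035 0;0 0 0 0 0 -0.035 0;0 0 0 0 0 -0.035 0;0 0 0 0 0 -0.025 0;0 0 0 0 0 -0.01 0;0 0 0 0 0 0 0' |tail -2
python3 d.py .4813 .4037 .30 90
```

```text
finger_gap: 0.584
gripper_force: 0.0
t 34.7 pos [ 0.4605 -0.0037  0.0407] yaw 90.0 tilt [ 0.0028 -0.0007] F [-0.5 -0.4 -0.3] gap 49.8 gf 0.0
shift [-0.0007  0.0005 -0.0013] turn [0.0028 0.0007 0.0001]
finger_gap: 0.306
gripper_force: 48.8
t 35.2 pos [ 0.4607 -0.0036  0.0408] yaw 90.0 tilt [ 0.0032 -0.0007] F [-0.9  0.3  6.4] gap 26.1 gf 48.8
shift [-0.0008  0.0003 -0.0012] turn [0.0032 0.0007 0.    ]
finger_gap: 0.308
gripper_force: 49.6
t 36.3 pos [ 0.4593 -0.0033  0.3   ] yaw 90.0 tilt [ 0.0018 -0.0005] F [ 0.1 -0.5 -2.8] gap 26.3 gf 49.6
shift [ 4.07e-01  2.20e-02 -1.00e-04] turn [0.0018 0.0005 0.    ]
```

```bash
python3 -m handwheel '0 0 0 0.015 0.001 0 0;0 0 0 0.03 0.002 0 0;0 0 0 0.04 0.002 0 0;0 0 0 0.04 0.002 0 0;0 0 0 0.04 0.002 0 0;0 0 0 0.04 0.002 0 0;0 0 0 0.04 0.002 0 0;0 0 0 0.04 0.002 0 0;0 0 0 0.04 0.002 0 0;0 0 0 0.04 0.002 0 0;0 0 0 0.03 0.002 0 0;0 0 0 0.012 0.001 0 0' |tail -2
python3 -m handwheel '0 0 0.105 0 0 0 0;0 0 0.105 0 0 0 0;0 0 0.104 0 0 0 0;0 0 0 0 0 0.03 0;0 0 0 0 0 0.04 0;0 0 0 0 0 0.04 0;0 0 0 0 0 0.02 0;0 0 0 0 0 0.01 0;0 0 0 0 0 0 0;0 0 0 0 0 0 0' |tail -2
python3 d.py .4813 .4044 .071 72
```

```text
finger_gap: 0.303
gripper_force: 49.6
finger_gap: 0.306
gripper_force: 49.6
t 38.5 pos [0.4817 0.4037 0.1601] yaw 71.99 tilt [0.0013 0.0006] F [ 0.5 -0.5 -1.4] gap 26.1 gf 49.6
shift [ 0.0004 -0.0007  0.0891] turn [ 0.001  -0.001  -0.0001]
```

```bash
python3 -m handwheel '0 0 0 0.0004 -0.0006 0.02 0;0 0 0 0 0 0.03 0;0 0 0 0 0 0.02 0;0 0 0 0 0 0.01 0;0 0 0 0 0 0.005 0;0 0 0 0 0 0.002 0;0 0 0 0 0 0 0;0 0 0 0 0 0 0' |tail -2
python3 d.py .4813 .4044 .071 72
python3 -m handwheel '0 0 0 0 0 0.001 0;0 0 0 0 0 0.001 0;0 0 0 0 0 0 0' |sed -n 4p
python3 d.py .4813 .4044 .071 72
```

```text
finger_gap: 0.301
gripper_force: 49.6
t 39.3 pos [0.4814 0.4048 0.0735] yaw 72.02 tilt [0.002  0.0011] F [ 0.4  0.4 -3.1] gap 25.7 gf 49.6
shift [-0.0004 -0.      0.0025] turn [ 0.0016 -0.0017  0.0003]
wrist_force: [0.2, 0.2, 1.0]
t 39.6 pos [0.4811 0.4046 0.0709] yaw 72.01 tilt [0.001  0.0006] F [0.2 0.2 1. ] gap 25.7 gf 50.1
shift [-0.0001  0.0003 -0.0001] turn [ 0.0008 -0.0009  0.0002]
```

```bash
python3 -m handwheel '0 0 0 0 0 0 0.03;0 0 0 0 0 0 0.035;0 0 0 0 0 0 0.05;0 0 0 0 0 0 0.05;0 0 0 0 0 -0.02 0.05;0 0 0 0 0 -0.04 0.05;0 0 0 0 0 -0.05 0.05;0 0 0 -0.02 0 -0.05 0.05;0 0 0 -0.02 0 -0.04 0.05;0 0 0 0 0 0 0;0 0 0 0 0 0 0' |tail -2
python3 - <<'E'
from station import *; from h import *; from bal import bal
c=capture("wrist"); cv2.imwrite("pics/w9.png",c["frame"]); bal(c); knob(c,.094,.4813,.4037)
g=cv2.cvtColor(c["frame"],cv2.COLOR_BGR2GRAY)
E
python3 d.py .5116 .4970 .128 72
```

```text
finger_gap: 0.253
gripper_force: 0.0
bar [589.  191.5] [0.6407 0.3299 0.14  ] size [0.0645, 0.0102] dir -18.1
bar [319.5  53. ] [0.5003 0.4631 0.14  ] size [0.0576, 0.012] dir -18.0
knob n 904 mean [0.4797 0.404  0.0937] circle mm 479.7 403.7 r 12.5 mid [0.4797 0.4037 0.0932]
t 40.75 pos [0.4684 0.3674 0.2661] yaw 72.0 tilt [-0.0007 -0.0002] F [-0.1  0.1 -1.4] gap 14.1 gf 0.0
shift [0.1366 0.0011 0.138 ] turn [-0.0005  0.0004 -0.    ]
```

View pics/w9.png

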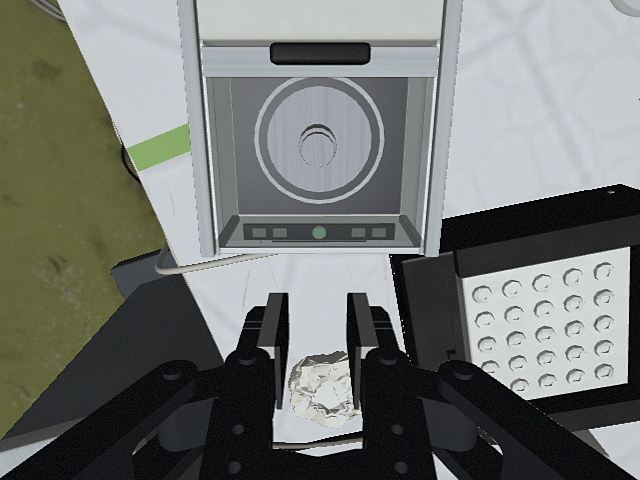

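The medium weight stands centred on the pan: knob at (318,150), top at 0.094, within about 2 mm of the centre. Now I close the cover from behind the bar.

```bash
python3 -m handwheel '0 0 0 0.03 0 0 0;0 0 0 0.04 0 0 0;0 0 0 0.04 0 0 0;0 0 0 0.027 0 0 0;0 0 0 0 0 0 0;0 0 0 0 0 0.03 0;0 0 0 0 0 0.04 0;0 0 0 0 0 0.03 0;0 0 0 0 0 0.02 0;0 0 0 0 0 0.01 0;0 0 0 0 0 0 0;0 0 0 0 0 0 0' |tail -2
python3 d.py .5116 .4970 .128 72
```

```text
finger_gap: -0.001
gripper_force: 0.0
t 41.95 pos [0.5113 0.498  0.1372] yaw 72.01 tilt [0.0006 0.0004] F [0.8 0.4 0.6] gap -0.1 gf 0.0
shift [-0.0008  0.0006  0.0092] turn [ 0.0005 -0.0006  0.0001]
```

```bash
python3 -m handwheel '0 0 0 0 0 0.006 0;0 0 0 0 0 0.003 0;0 0 0 0 0 0 0;0 0 0 -0.01 0 0 0;0 0 0 -0.015 0 0 0;0 0 0 -0.015 0 0 0;0 0 0 -0.015 0 0 0;0 0 0 -0.015 0 0 0;0 0 0 -0.015 0 0 0;0 0 0 -0.015 0 0 0;0 0 0 -0.015 0 0 0;0 0 0 -0.01 0 0 0' |tail -2
python3 -m handwheel '0 0 0 -0.005 0 0 0;0 0 0 0 0 0 0' |sed -n 4p
python3 d.py .4683 .3638 .128 72
python3 -m handwheel '0 0 0 -0.005 0 0 0;0 0 0 -0.003 0 0 0;0 0 0 0 0 0 0' |sed -n 4p
python3 d.py .4683 .3638 .128 72
```

```text
finger_gap: -0.003
gripper_force: 0.8
wrist_force: [0.1, 0.0, 0.0]
t 43.35 pos [0.4707 0.3737 0.1278] yaw 71.98 tilt [-0.0001 -0.0003] F [0.1 0.  0. ] gap 0.4 gf 0.0
shift [-0.0102  0.0007 -0.0002] turn [-0.      0.0003 -0.0003]
wrist_force: [1.0, 0.4, -0.3]
t 43.65 pos [0.4684 0.3665 0.1277] yaw 72.01 tilt [-0.     -0.0003] F [ 1.   0.4 -0.3] gap 0.3 gf 0.0
shift [-0.0026  0.0008 -0.0003] turn [0.0001 0.0003 0.0002]
```

```bash
python3 -m handwheel '0 0 0 -0.002 0 0 0;0 0 0 0 0 0 0' |sed -n 4p
python3 -m handwheel '0 0 0 -0.002 0 0 0;0 0 0 0 0 0 0' |sed -n 4p
python3 d.py .4683 .3638 .128 72
```

```text
wrist_force: [0.4, 1.7, 0.2]
wrist_force: [3.7, 10.2, -4.6]
t 44.05 pos [0.4679 0.3648 0.1278] yaw 71.98 tilt [0.0029 0.0053] F [ 3.7 10.2 -4.6] gap 0.2 gf 5.1
shift [-0.0008  0.0007 -0.0002] turn [ 0.0011 -0.006  -0.0004]
```

Stop felt. I back off, rise and check.

```bash
python3 -m handwheel '0 0 0 -0.001 0 0 0;0 0 0 0 0 0 0;0 0 0 0.008 0 0 0;0 0 0 0.004 0 0 0;0 0 0 0 0 -0.03 0;0 0 0 0 0 -0.05 0;0 0 0 -0.03 0 -0.05 0;0 0 0 -0.03 0 -0.03 0;0 0 0 0 0 0 0;0 0 0 0 0 0 0' |sed -n 2,4p
python3 - <<'E'
from station import *; from h import *; from bal import bal
c=capture("wrist"); cv2.imwrite("pics/w10.png",c["frame"]); bal(c)
p=np.array([.5003,.4634]); print("shut bar expected",p-.12*np.array([.309,.951]))
c=capture("top"); P=pts(c)
for n,x,y,z in(("L",.52,-.378,.08),("S",.417,-.298,.05)): knob(c,z,x,y)
E
```

```text
ee_pos: [0.4535, 0.32, 0.2812]
ee_rot: [0.809, 0.588, 0.001, 0.0]
wrist_force: [0.4, -0.4, 1.0]
bar [319.5 164.5] [0.4637 0.3507 0.14  ] size [0.0575, 0.0127] dir -18.1
bar [127.7 129. ] [0.3527 0.4113 0.14  ] size [0.0133, 0.0675] dir -89.9
shut bar expected [0.46322 0.34928]
knob n 134 mean [ 0.5188 -0.3794  0.0802] circle mm 519.3 -380.1 r 17.0 mid [ 0.5195 -0.3802  0.0799]
knob n 34 mean [ 0.4173 -0.3016  0.05  ] circle mm 417.7 -301.6 r 8.7 mid [ 0.4173 -0.3016  0.0499]
```

View pics/w10.png

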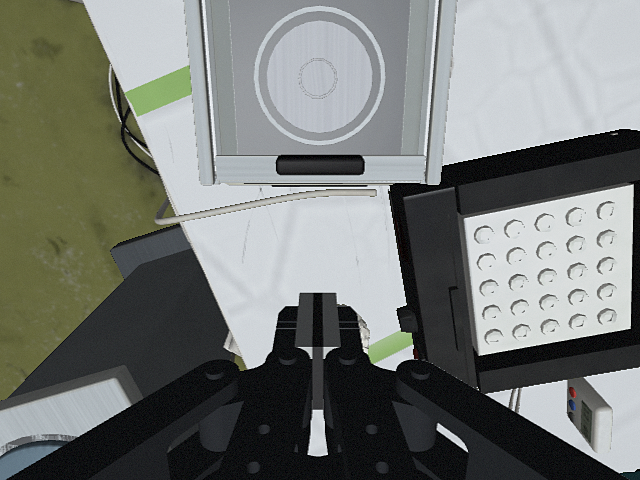

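The cover is shut: bar at (320,164), within about 1.5 mm of its expected position, and the front gap is gone. The medium weight stands at the pan's centre at (318,78). Handing in.

```bash
python3 -c "
from station import *
print(sign_off())"
```

```text
the job is handed in; nothing more can be done
None
```

Job handed in at about 45 s on the robot clock. By the last measurements the medium weight stands about 2 mm from the pan's centre, the cover is shut to about 1.5 mm, and the large and small weights are seated in their own cases; the hand-in returned no verdict.

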